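# Put the reagent bottles back in their drip trays

### The arm

A 6-joint arm with a two-finger parallel gripper is mounted at the origin on the work surface. World frame = base frame: x ahead of the robot, y to its left, z up, the work surface at z = 0. Lengths are in mm, angles in rad, forces in N, time in s.
With the tool pointing down it reaches from about 300 to 775 mm from the base axis. Payload 14.6 kg.
Tool frame: the origin (TCP) lies between the finger pads; the fingertips stand 19 mm ahead of it and the grasp point (between the pads) is the TCP; z points along the fingers, y is the line along which they close (so a half turn about z gives the same grasp; the last joint's range is limited). The gripper opens to 94 mm and grips with 3 to 60 N. Pads are 16 mm wide; open, the fingers measure 119 mm over their backs; the gripper's body (75 mm by 177 mm) begins 78 mm behind the grasp point.
Start: joints at [-1.267, 0.3, 1.521, -0, 1.321, -0.067], TCP at [199.291, -512.613, 224.446] pointing down, gripper open.
Joint ranges: [-3.03, 3.03], [-0.79, 2.21], [0.23, 2.52], [-1.04, 4.18], [0, 3.07], [-2.55, 2.55]. Speed limits (rad/s): [2.22, 2.22, 2.57, 3.14, 3.14, 3.14].

### API

Orientations are given as [roll, pitch, yaw] about the fixed x, y, z axes, in that order (R = Rz(yaw) Ry(pitch) Rx(roll)).
In Python, from cell import monitor, imaging, job, find_in, trace gives the robot as it stands. The module is installed in compiled form; this text tells all that it offers.
- The arm moves only by the tool arm_command, never from a script. Its argument "steps" is a list of rows, each a list of 5 numbers: the opening, from 0 (shut) to 1 (fully open), then the shift along the tool's x, y, z in mm, then the turn about the tool's z in degrees. In form: [[gripper, dx, dy, dz, turn], ...]. A call has 1 to 20 rows; each row is the pose to reach, as a shift and turn from the pose commanded when the call began, along the tool's axes at that moment; what a row does not reach only later rows make up. A row lasts 1/8 s, in which the tool goes at most 62.5 mm and 10.7 degrees, less where a joint would pass 70% of its speed; a pose out of reach is approached as far as the arm can. A call with a gripper value outside its range is refused whole. The fingers move at their own pace and stop on an object; "force" is the grip in N (left out, the last holds). Time passes only in rows, so rows that repeat a pose let the fingers close. It gives the time, the measured TCP pose, the force, the opening and the grip force at its end, in the units of the state.
- monitor.read_state(): the state, without advancing time (a new reading comes with each control period).
- imaging.camera(name): name is "scene" or "top" or "wrist"; returns a dict with "img" (400x640x3 uint8, red, green, blue), "mtx" (3x3 intrinsics, pixels), "D" ([k1, k2, p1, p2, k3] as OpenCV has them; the pictures are not rectified), "view" (4x4, takes a point from world to camera coordinates). Camera axes: x right, y down, z forward; pixel columns grow to the right and rows downward; lengths in mm; the calibration is good to about 2 mm. A picture is of the moment at which its call begins. There is no depth.
- job.sign_off(): hands the job in; it is judged then, once.
Trained networks look in a picture, given as the dict that the camera call returned (one of the last four; its "shot" number tells which), for a name from the list of things; names that differ only in an ending like _2 or _b are one class to them, and where a whole thing is asked for, a point or a joint stands for the part that bears it (a point fixed in the world has none). Each returns a list of dicts, best first, with "p" (0 to 1); they miss things now and then, are a little off and sometimes report something else, mostly with a low value. They report only what shows in the picture. A call takes as long as a camera call.
- find_in(picture, target): "rect" ([centre column, centre row, width, height] in pixels, round what is visible of it).
- trace(picture, target): "region" (400x640 bool, what is visible of it) and "rect" ([centre column, centre row, width, height] in pixels, round what is visible of it).
The state is a dict: "clock": time; "joints": joint angles; "qd": joint speeds; "effort": joint torques, N m; "eef_pos": TCP position; "eef_rot": TCP orientation; "wrist_force": force on the tool from outside, world axes, zero at the start; "moment": the same for the moment, N m; "finger_gap": finger opening in mm; "finger_force": force on a finger pad.
Only numpy, scipy, OpenCV 4.12 (cv2) and the standard library are available. Lean on these libraries where they do the work, as an engineer would, in place of code of your own. Each camera call takes 0.05 s, during which the arm holds its last target. There are 200 camera calls.

### The job

The analyser has been serviced and its four capped reagent bottles must go back: stand each one flat inside the black drip tray that matches it in shape and size (round in round, square in square, large in large, small in small). Keep the bottles upright and set them down without dropping them, and leave the open beaker and the spare pump head where they are.

Things in the scene. Friction and masses are not known exactly. Their poses are not given: they have to be found in the camera images.
- round_large: Large round reagent bottle, upright: straight cylinder 60 mm in diameter up to 80 mm, shoulder to 88 mm, cap 32 mm in diameter up to 105 mm. 0.18 to 0.34 kg. The same white plastic with a grey screw cap as the other bottles. Origin: centre of the underside, z up through the cap; yaw has no meaning.
- round_small: Small round reagent bottle, upright: straight cylinder 38 mm in diameter up to 75 mm, shoulder to 81 mm, cap 22 mm in diameter up to 95 mm. 0.07 to 0.13 kg. The same white plastic with a grey screw cap as the other bottles. Origin: centre of the underside, z up through the cap; yaw has no meaning.
- square_large: Large square reagent bottle, upright: straight body 54 x 54 mm up to 80 mm, stepped shoulder 43 mm wide to 88 mm, round cap 32 mm in diameter up to 105 mm. 0.18 to 0.34 kg. The same white plastic with a grey screw cap as the other bottles. Origin: centre of the underside, z up through the cap; x and y are normal to its flat sides.
- square_small: Small square reagent bottle, upright: straight body 36 x 36 mm up to 75 mm, stepped shoulder 29 mm wide to 81 mm, round cap 22 mm in diameter up to 95 mm. 0.08 to 0.14 kg. The same white plastic with a grey screw cap as the other bottles. Origin: centre of the underside, z up through the cap; x and y are normal to its flat sides.
- tray_round_large: Large round drip tray, 84 mm outside diameter, 78 mm inside. Black plastic, fixed to the bench. Origin: centre of the underside, z up. Floor 4 mm thick, rim 3 mm thick, rim top 10 mm above the bench; it takes the large round bottle with 9 mm to spare all round.
- tray_round_small: Small round drip tray, 62 mm outside diameter, 56 mm inside. Black plastic, fixed to the bench. Origin: centre of the underside, z up. Floor 4 mm thick, rim 3 mm thick, rim top 10 mm above the bench; it takes the small round bottle with 9 mm to spare all round.
- tray_square_large: Large square drip tray, 78 x 78 mm outside, 72 x 72 mm inside. Black plastic, fixed to the bench. Origin: centre of the underside, z up. Floor 4 mm thick, rim 3 mm thick, rim top 10 mm above the bench; x and y normal to its sides; it takes the large square bottle with 9 mm to spare on each side when their sides are parallel.
- tray_square_small: Small square drip tray, 60 x 60 mm outside, 54 x 54 mm inside. Black plastic, fixed to the bench. Origin: centre of the underside, z up. Floor 4 mm thick, rim 3 mm thick, rim top 10 mm above the bench; x and y normal to its sides; it takes the small square bottle with 9 mm to spare on each side when their sides are parallel.
- beaker: Open, empty white plastic beaker, 68 mm in diameter at the rim, 75 mm high, loose: a bystander. Origin: centre of the underside.
- pump_head: Spare pump head lying on its back: white block 66 x 74 x 30 mm with a grey disc and a small black bar on top, 52 mm high in all, loose: a bystander. Origin: centre of the underside.

How it is judged:
By the outcome, as a careful person would: the job done as asked, in the order asked, and still so for the second after the job is handed in, with the robot touching nothing.
It also fails if it takes over 120 s, if anything falls off the work surface, if the arm or the gripper's body presses on something with over 40 N, if the wrist force passes 120 N, or if a joint passes its speed limit or range.

## Working session

There is one attempt and no reset: what is moved stays moved. The work goes in short steps, Python scripts to look and compute and a tool call to move; the robot and the scene stay as the last step left them, time stands still between calls to the robot, and variables do not carry over. Pictures are saved under pics/ and viewed, at most 14 in all, crops included, and the job is handed in when it is done.

Besides the shell and the picture viewer there is one more tool, called after "Emit:" by a JSON object that holds its "method" and its "body". arm_command: Moves the arm, as the interface text tells. Its arguments: {"type":"object","properties":{"steps":{"type":"array","items":{"type":"array","items":{"type":"number"}}},"force":{"type":"number"}},"required":["steps"]}

```bash
mkdir -p pics; python3 - <<'E'
from cell import monitor, imaging
import cv2
s=monitor.read_state(); print(s)
for n in("top","scene"):
    c=imaging.camera(n); cv2.imwrite(f"pics/{n}0.png",c["img"][:,:,::-1]); print(n,c["mtx"].tolist(),c["D"],c["view"])
E
```

```text
{'clock': 0.0, 'joints': array([-1.26658015e+00,  3.00521604e-01,  1.52161484e+00, -3.47037647e-06,
        1.32068752e+00, -6.65991002e-02]), 'qd': array([-0.00120023,  0.00131641,  0.0004612 , -0.00223553,  0.00148262,
        0.00031375]), 'effort': array([-4.15803597e-04, -5.31809592e+01, -3.52740884e+01,  7.08039198e-02,
        2.43794970e-02, -6.73856448e-05]), 'eef_pos': array([ 199.2278992 , -512.37838949,  223.84433109]), 'eef_rot': array([-3.14036384e+00, -7.85900360e-05,  3.70816086e-01]), 'wrist_force': array([-0.41260713,  0.73093338, -0.10643928]), 'moment': array([ 0.01276567, -0.01192115, -0.00064878]), 'finger_force': 0.0, 'finger_gap': 93.98834780734086}
top [[479.1352540438014, 0.0, 316.98442816654796], [0.0, 479.1352540438014, 203.30006287442964], [0.0, 0.0, 1.0]] [-0.14326951  0.          0.          0.          0.        ] [[-2.11164414e-02 -9.99723486e-01 -1.03463547e-02  4.21482854e+00]
 [-9.95969007e-01  2.19372520e-02 -8.69741027e-02  5.21001736e+02]
 [ 8.71770237e-02  8.46806507e-03 -9.96156844e-01  1.14447998e+03]
 [ 0.00000000e+00  0.00000000e+00  0.00000000e+00  1.00000000e+00]]
scene [[452.9301283538717, 0.0, 324.75027839224816], [0.0, 452.9301283538717, 201.2596909047038], [0.0, 0.0, 1.0]] [-0.12540563  0.          0.          0.          0.        ] [[ 2.88995828e-01  9.57330237e-01 -4.77968410e-04 -1.61665064e+02]
 [ 8.04548950e-01 -2.43145217e-01 -5.41831515e-01 -3.91747175e+02]
 [-5.18827909e-01  1.56202498e-01 -8.40486990e-01  1.60241197e+03]
 [ 0.00000000e+00  0.00000000e+00  0.00000000e+00  1.00000000e+00]]
```

View pics/top0.png

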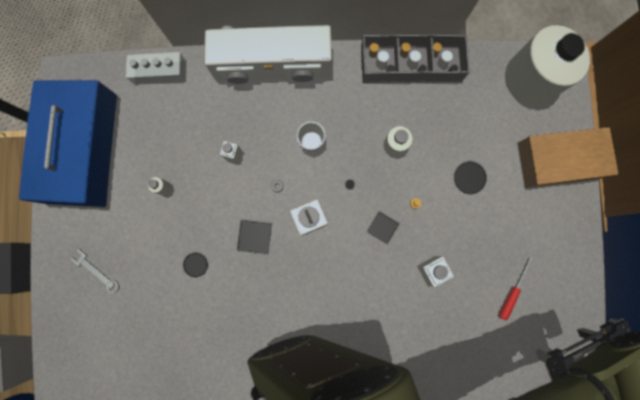

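View pics/scene0.png

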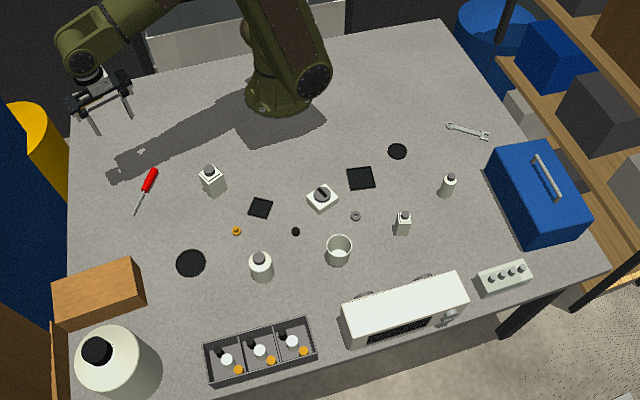

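Top view: bottles are round_large (399,139), square_large (438,271), square_small (230,150) and round_small (156,185). Trays are round_large (470,178), round_small (195,264), square_large (254,236) and square_small (383,227). The beaker is at (311,138) and the pump head at (309,217). The scene view agrees. Next I fit the known shapes to the traced silhouettes in both views.

```bash
cat > h.py <<'E'
import numpy as np, cv2
from cell import monitor, imaging, trace
from scipy.optimize import minimize
def circ(d,z): a=np.linspace(0,2*np.pi,40,endpoint=False); return np.c_[d/2*np.cos(a),d/2*np.sin(a),0*a+z]
def sq(w,z): return np.array([[i*w/2,j*w/2,z] for i in(-1,1) for j in(-1,1)],float)
def bottle(f,w,h,s,n,c,t): return np.vstack([f(w,0),f(w,h),f(s,n) ,circ(c,n),circ(c,t)])
def parts(f,w,h,s,n,c,t): return [np.vstack([f(w,0),f(w,h)]),np.vstack([f(s,h),f(s,n)]),np.vstack([circ(c,n),circ(c,t)])]
M={"round_large":parts(circ,60,80,40,88,32,105),"round_small":parts(circ,38,75,27,81,22,95),
"square_large":parts(sq,54,80,43,88,32,105),"square_small":parts(sq,36,75,29,81,22,95),
"tray_round_large":[np.vstack([circ(84,0),circ(84,10)])],"tray_round_small":[np.vstack([circ(62,0),circ(62,10)])],
"tray_square_large":[np.vstack([sq(78,0),sq(78,10)])],"tray_square_small":[np.vstack([sq(60,0),sq(60,10)])]}
def proj(c,P):
    v=c["view"]; return cv2.projectPoints(P.astype(float),cv2.Rodrigues(v[:3,:3])[0],v[:3,3],c["mtx"],np.asarray(c["D"],float))[0][:,0]
def ground(c,uv,z):
    n=np.append(cv2.undistortPoints(np.array([[uv]],float),c["mtx"],np.asarray(c["D"],float))[0,0],1)
    R,t=c["view"][:3,:3],c["view"][:3,3]; o=-R.T@t; d=R.T@n; return (o+d*(z-o[2])/d[2])[:2]
S=4
def fit(views,name,z0=0):
    """views: [(cam,region,rect)] -> x,y,yaw(rad, square only), mean IoU"""
    prep=[]
    for c,reg,r in views:
        x0,y0=int(r[0]-r[2]/2)-12,int(r[1]-r[3]/2)-12; w,h=int(r[2])+24,int(r[3])+24
        x0,y0=max(x0,0),max(y0,0)
        m=cv2.resize(reg[y0:y0+h,x0:x0+w].astype(np.float32),None,fx=S,fy=S)>.5
        prep.append((c,m,np.array([x0,y0])))
    def cost(p):
        cs,sn=np.cos(p[2]*.02),np.sin(p[2]*.02); R=np.array([[cs,-sn,0],[sn,cs,0],[0,0,1]]); e=0
        for c,m,o in prep:
            k=np.zeros(m.shape,np.uint8)
            for q in M[name]:
                uv=((proj(c,q@R.T+[p[0],p[1],z0])-o+.5)*S-.5)
                cv2.fillConvexPoly(k,cv2.convexHull(np.round(uv*16).astype(np.int32)),1,shift=4)
            k=k>0; e+=1-(k&m).sum()/max((k|m).sum(),1)
        return e/len(prep)
    g=ground(views[0][0],views[0][2][:2],40 if name[0]!='t' else 8)
    best=min((minimize(cost,[*g,y/.02],method="Nelder-Mead",options=dict(initial_simplex=np.array([[*g,y/.02]]*4)+np.array([[0,0,0],[8,0,0],[0,8,0],[0,0,8]]))) for y in ([0] if "round" in name else np.arange(4)*np.pi/8)),key=lambda r:r.fun)
    y=best.x[2]*.02; return best.x[0],best.x[1],(y+np.pi/4)%(np.pi/2)-np.pi/4,1-best.fun
E
cat > m.py <<'E'
from h import *
import sys
C=[imaging.camera(n) for n in("top","scene")]
for n in sys.argv[1:] or M:
    V=[]
    for c in C:
        t=trace(c,n)
        if t: V.append((c,t[0]["region"],t[0]["rect"])); print(n,round(t[0]["p"],2),np.round(t[0]["rect"]),end=" ")
    for v in ([V]+[[w] for w in V]): 
        if v: f=fit(v,n); print(np.round(f[:2],1),"deg",round(np.degrees(f[2]),1),"iou",round(f[3],3),end=" | ")
    print()
E
python3 m.py
```

```text
round_large 0.67 [395. 144.  30.  32.] round_large 0.72 [262. 268.  24.  33.] [ 667.4 -206. ] deg 10.5 iou 0.918 | [ 665.3 -204.5] deg 6.4 iou 0.938 | [ 668.5 -207.2] deg 6.7 iou 0.936 | 
round_small 0.68 [158. 189.  25.  21.] round_small 0.62 [449. 184.  19.  25.] [570.1 377.1] deg 1.4 iou 0.917 | [570.2 378.1] deg 0.9 iou 0.941 | [571.9 375.2] deg 5.7 iou 0.913 | 
square_large 0.69 [436. 269.  33.  32.] square_large 0.74 [213. 182.  28.  34.] [ 351.8 -286.2] deg 26.0 iou 0.919 | [ 351.6 -285.4] deg 28.2 iou 0.953 | [ 353.5 -287.7] deg 22.1 iou 0.914 | 
square_small 0.68 [232. 151.  17.  22.] square_small 0.76 [403. 224.  18.  28.] [650.1 199.7] deg -16.8 iou 0.883 | [649.6 200.8] deg -18.2 iou 0.88 | [652.5 197.9] deg -17.5 iou 0.936 | 
tray_round_large 0.59 [471. 179.  32.  32.] tray_round_large 0.85 [189. 263.  31.  28.] [ 581.2 -393.8] deg 2.5 iou 0.943 | [ 579.9 -393.5] deg -2.2 iou 0.944 | [ 582.2 -394.4] deg 4.4 iou 0.968 | 
tray_round_small 0.61 [196. 264.  21.  25.] tray_round_small 0.73 [396. 151.  20.  16.] [377.6 298. ] deg 5.1 iou 0.924 | [378.3 299.6] deg 7.3 iou 0.927 | [378.3 296.7] deg 8.9 iou 0.955 | 
tray_square_large 0.95 [255. 238.  35.  35.] [443.1 150.2] deg -8.4 iou 0.956 | [443.1 150.2] deg -8.4 iou 0.956 | 
tray_square_small 0.81 [384. 227.  31.  33.] tray_square_small 0.59 [260. 210.  23.  20.] [ 461.4 -170.1] deg -31.0 iou 0.886 | [ 459.8 -166.5] deg -34.7 iou 0.887 | [ 462.3 -171.4] deg -30.9 iou 0.944 |
```

```bash
cat > go.py <<'E'
import sys
from h import *
s=monitor.read_state(); p=s["eef_pos"]; y=s["eef_rot"][2]
print("t",round(s["clock"],2),"pos",np.round(p,1),"yaw",round(np.degrees(y),1),"rp",np.round(s["eef_rot"][:2],3),"gap",round(s["finger_gap"],1),"q6",round(s["joints"][5],2))
for a in sys.argv[1:]:
    X=list(map(float,a.split(","))); d=np.array(X[:3])-p
    print(a,"->",np.round([np.cos(y)*d[0]+np.sin(y)*d[1],np.sin(y)*d[0]-np.cos(y)*d[1],-d[2],(np.degrees(y)-X[3]+180)%360-180],1))
E
python3 go.py 352,-286,160,26 352,-286,48,26
```

```text
t 1.0 pos [ 199.3 -512.6  224.5] yaw 21.2 rp [3.142 0.   ] gap 93.8 q6 -0.07
352,-286,160,26 -> [ 224.5 -155.9   64.5   -4.8]
352,-286,48,26 -> [ 224.5 -155.9  176.5   -4.8]
```

Emit:
{"method": "arm_command", "body": {"steps": [[1, 45, -31, 13, -1], [1, 90, -62, 26, -2], [1, 135, -93, 39, -3], [1, 180, -125, 52, -4], [1, 224.5, -156, 64.5, -4.8], [1, 224.5, -156, 64.5, -4.8], [1, 224.5, -156, 64.5, -4.8]], "force": 25}}

```text
clock: 1.88
eef_pos: [352.0, -286.3, 160.2]
eef_rot: [3.141, 0.0, 0.455]
wrist_force: [0.9, -0.5, -1.1]
finger_gap: 94.1
finger_force: 0.0
```

```bash
python3 go.py 352,-286,48,26; python3 - <<'E'
from h import *
c=imaging.camera("wrist"); cv2.imwrite("pics/w1.png",c["img"][:,:,::-1])
for n in ["square_large"]:
    for t in trace(c,n)[:1]: print(t["p"],t["rect"],fit([(c,t["region"],t["rect"])],n))
E
```

```text
t 1.88 pos [ 352.  -286.3  160.2] yaw 26.1 rp [3.141 0.   ] gap 94.1 q6 0.35
352,-286,48,26 -> [ 2.000e-01 -3.000e-01  1.122e+02  1.000e-01]
0.84 [321.8, 208.1, 75.8, 87.1] (np.float64(350.0979086679714), np.float64(-285.1479237729958), np.float64(0.45480556321857035), np.float64(0.9552535496957404))
```

View pics/w1.png

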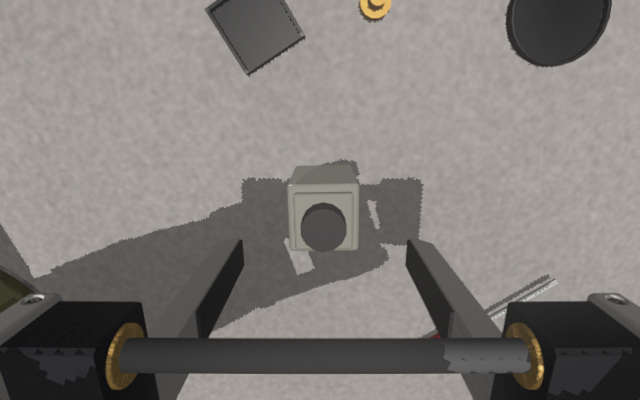

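The wrist view shows the bottle centred between the open fingers (about 322,208), square to them. The fit agrees within 2 mm.

Emit:
{"method": "arm_command", "body": {"steps": [[1, -1, 0, 38, 0], [1, -1, 0, 75, 0], [1, -1, 0, 112, 0], [1, -1, 0, 112, 0], [0, -1, 0, 112, 0], [0, -1, 0, 112, 0], [0, -1, 0, 112, 0], [0, -1, 0, 112, 0], [0, -1, 0, 112, 0], [0, -1, 0, 112, 0], [0, -1, 0, 112, 0]]}}

```text
clock: 3.35
eef_pos: [351.2, -286.3, 48.3]
eef_rot: [3.141, -0.0, 0.455]
wrist_force: [-1.9, 0.9, 6.8]
finger_gap: 54.0
finger_force: 25.0
```

```bash
python3 go.py 352,-286,150,26 443,150,150,81.6
```

```text
t 3.35 pos [ 351.2 -286.3   48.3] yaw 26.1 rp [ 3.141 -0.   ] gap 54.0 q6 0.35
352,-286,150,26 -> [ 9.000e-01  1.000e-01 -1.017e+02  1.000e-01]
443,150,150,81.6 -> [ 274.1 -351.6 -101.7  -55.5]
```

Emit:
{"method": "arm_command", "body": {"steps": [[0, 0, 0, -30, 0], [0, 0, 0, -70, 0], [0, 0, 0, -102, 0], [0, 18, -23, -102, -3.5], [0, 37, -47, -102, -7.5], [0, 58, -75, -102, -12], [0, 82, -105, -102, -16.5], [0, 106, -136, -102, -21.5], [0, 130, -167, -102, -26.5], [0, 154, -198, -102, -31.5], [0, 178, -228, -102, -36], [0, 202, -259, -102, -41], [0, 224, -288, -102, -45.5], [0, 244, -313, -102, -49.5], [0, 260, -333, -102, -53], [0, 274, -351.5, -102, -55.5], [0, 274, -351.5, -102, -55.5], [0, 274, -351.5, -102, -55.5]]}}

```text
clock: 5.6
eef_pos: [442.6, 149.4, 149.6]
eef_rot: [-3.141, 0.0, 1.423]
wrist_force: [-0.1, -0.5, -3.1]
finger_gap: 53.9
finger_force: 24.9
```

```bash
python3 go.py 443,150,53.3,81.6; python3 - <<'E'
from h import *
c=imaging.camera("wrist"); cv2.imwrite("pics/w2.png",c["img"][:,:,::-1])
for n in ["tray_square_large","square_large"]:
    for t in trace(c,n)[:1]: print(n,t["p"],t["rect"],fit([(c,t["region"],t["rect"])],n,0 if n[0]=='t' else 101.7))
E
```

```text
t 5.6 pos [442.6 149.4 149.6] yaw 81.5 rp [-3.141  0.   ] gap 53.9 q6 0.4
443,150,53.3,81.6 -> [ 0.7  0.3 96.3 -0.1]
tray_square_large 0.78 [324.1, 176.1, 86.9, 44.1] (np.float64(448.0072587955077), np.float64(189.3547249051917), np.float64(-0.14548478059413839), np.float64(0.7814905923808257))
square_large 0.8 [322.5, 265.1, 125.6, 148.5] (np.float64(441.5798728863624), np.float64(148.7456506419307), np.float64(-0.14784432984779272), np.float64(0.9069832297735289))
```

View pics/w2.png

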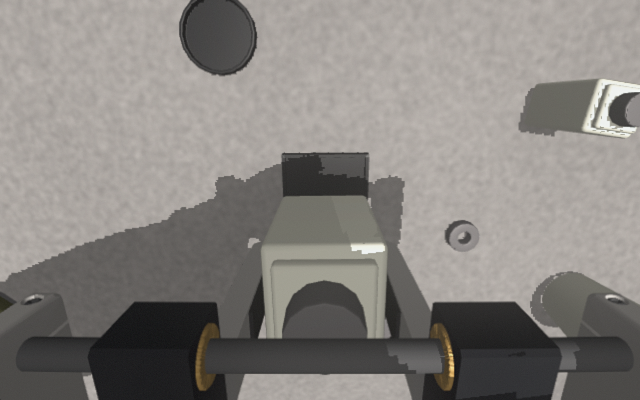

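The tray shows behind the bottle, its far edge at row 153, columns 282–369. I compare that with the predicted projection.

```bash
python3 - <<'E'
from h import *
c=imaging.camera("wrist")
a=np.radians(-8.4);R=np.array([[np.cos(a),-np.sin(a),0],[np.sin(a),np.cos(a),0],[0,0,1]])
for dy in (0,5): print(np.round(proj(c,sq(78,10)@R.T+[443.1,150.2+dy,0])))
E
```

```text
[[285. 235.]
 [282. 153.]
 [367. 235.]
 [370. 153.]]
[[284. 230.]
 [281. 148.]
 [366. 230.]
 [369. 148.]]
```

Exact agreement. Lowering.

Emit:
{"method": "arm_command", "body": {"steps": [[0, 0.7, 0.3, 30, 0], [0, 0.7, 0.3, 60, 0], [0, 0.7, 0.3, 80, 0], [0, 0.7, 0.3, 90, 0], [0, 0.7, 0.3, 94, 0], [0, 0.7, 0.3, 96, 0], [0, 0.7, 0.3, 96.7, 0], [0, 0.7, 0.3, 96.7, 0]]}}

```text
clock: 6.8
eef_pos: [443.5, 150.5, 53.6]
eef_rot: [3.141, -0.0, 1.423]
wrist_force: [0.0, 0.8, -3.3]
finger_gap: 54.0
finger_force: 24.9
```

Emit:
{"method": "arm_command", "body": {"steps": [[0, 0, 0, 0.5, 0], [0, 0, 0, 1, 0], [0, 0, 0, 1.4, 0], [0, 0, 0, 1.4, 0]]}}

```text
clock: 7.3
eef_pos: [443.4, 150.5, 52.3]
eef_rot: [3.141, -0.0, 1.423]
wrist_force: [-3.1, -1.7, 5.3]
finger_gap: 53.9
finger_force: 24.9
```

Emit:
{"method": "arm_command", "body": {"steps": [[0.7, 0, 0, 0, 0], [0.85, 0, 0, 0, 0], [0.85, 0, 0, 0, 0], [0.85, 0, 0, 0, 0], [0.85, 0, 0, -20, 0], [0.85, 0, 0, -60, 0], [1, 0, 0, -110, 0], [1, 0, 0, -110, 0]]}}

```text
clock: 8.3
eef_pos: [444.8, 150.9, 165.0]
eef_rot: [3.136, -0.002, 1.423]
wrist_force: [0.3, -0.8, -0.5]
finger_gap: 93.1
finger_force: 0.0
```

```bash
python3 m.py square_large square_small round_small; python3 go.py 650.5,199.5,160,73
```

```text
square_large 0.64 [261. 237.   8.  23.] square_large 0.57 [362. 170.  25.  32.] [443.7 150.1] deg -9.8 iou 0.556 | [443.4 152.3] deg -7.4 iou 0.316 | [444.9 149.2] deg -11.0 iou 0.811 | 
square_small 0.79 [231. 150.  21.  25.] square_small 0.73 [403. 222.  19.  29.] [650.6 200.3] deg -14.2 iou 0.924 | [651.  201.7] deg -15.3 iou 0.95 | [652.3 198.4] deg -15.9 iou 0.953 | 
round_small 0.74 [160. 188.  20.  15.] round_small 0.75 [450. 186.  18.  25.] [571.7 376.5] deg 3.1 iou 0.844 | [569.6 377.3] deg 2.3 iou 0.8 | [572.8 375.5] deg 4.7 iou 0.912 | 
t 8.7 pos [443.1 150.4 161.1] yaw 81.5 rp [-3.14e+00  1.00e-03] gap 94.0 q6 0.4
650.5,199.5,160,73 -> [ 79.1 198.    1.1   8.5]
```

Emit:
{"method": "arm_command", "body": {"steps": [[1, 16, 40, 0, 1.5], [1, 32, 80, 0, 3], [1, 48, 120, 0, 4.5], [1, 64, 160, 0, 6], [1, 79, 198, 1, 7], [1, 79, 198, 1, 7], [1, 79, 198, 1, 7]]}}

```text
clock: 9.57
eef_pos: [650.2, 199.4, 160.1]
eef_rot: [-3.14, 0.001, 1.301]
wrist_force: [-0.7, 1.5, 1.0]
finger_gap: 94.3
finger_force: 0.0
```

```bash
cat > w.py <<'E'
from h import *
import sys
c=imaging.camera("wrist")
if len(sys.argv)>2: cv2.imwrite(f"pics/{sys.argv[2]}.png",c["img"][:,:,::-1])
n=sys.argv[1]
for t in trace(c,n)[:1]:
    f=fit([(c,t["region"],t["rect"])],n); print(n,round(t["p"],2),np.round(t["rect"]),np.round(f[:2],1),round(np.degrees(f[2]),1),round(f[3],3))
E
python3 w.py square_small; python3 go.py 650.6,200,47,74.5
```

```text
square_small 0.76 [324. 206.  54.  66.] [648.8 200.2] -16.6 0.954
t 9.68 pos [650.2 199.4 161.1] yaw 74.6 rp [-3.142  0.   ] gap 94.1 q6 0.51
650.6,200,47,74.5 -> [7.000e-01 3.000e-01 1.141e+02 1.000e-01]
```

Emit:
{"method": "arm_command", "body": {"steps": [[1, 0.5, -0.5, 38, 0.7], [1, 0.5, -0.5, 76, 0.7], [1, 0.5, -0.5, 114, 0.7], [1, 0.5, -0.5, 114, 0.7], [0, 0.5, -0.5, 114, 0.7], [0, 0.5, -0.5, 114, 0.7], [0, 0.5, -0.5, 114, 0.7], [0, 0.5, -0.5, 114, 0.7], [0, 0.5, -0.5, 114, 0.7], [0, 0.5, -0.5, 114, 0.7], [0, 0.5, -0.5, 114, 0.7], [0, 0.5, -0.5, 114, 0.7]], "force": 15}}

```text
clock: 11.18
eef_pos: [650.4, 200.1, 46.8]
eef_rot: [-3.142, 0.0, 1.289]
wrist_force: [-0.8, 0.8, -0.1]
finger_gap: 36.0
finger_force: 15.0
```

```bash
python3 go.py 461,-169,155,57
```

```text
t 11.18 pos [650.4 200.1  46.8] yaw 73.9 rp [-3.142  0.   ] gap 36.0 q6 0.53
461,-169,155,57 -> [-407.2  -79.3 -108.2   16.9]
```

Emit:
{"method": "arm_command", "body": {"steps": [[0, 0, 0, -30, 0], [0, 0, 0, -70, 0], [0, -10, -2, -108, 0.5], [0, -35, -6, -108, 1.5], [0, -65, -11, -108, 2.5], [0, -100, -17, -108, 4], [0, -135, -23, -108, 5.5], [0, -170, -28, -108, 7], [0, -205, -34, -108, 8.5], [0, -240, -40, -108, 10], [0, -275, -46, -108, 11], [0, -310, -52, -108, 12], [0, -345, -58, -108, 13.5], [0, -380, -64, -108, 15], [0, -410, -69, -108, 16], [0, -440, -74, -108, 17], [0, -465, -78, -108, 17], [0, -480, -80, -108, 17], [0, -480, -80, -108, 17], [0, -480, -80, -108, 17]]}}

```text
clock: 13.68
eef_pos: [440.4, -238.1, 154.8]
eef_rot: [-3.142, -0.0, 0.993]
wrist_force: [0.2, 0.4, -0.9]
finger_gap: 35.5
finger_force: 15.0
```

```bash
python3 w.py tray_square_small w3;  python3 go.py 461,-169,155,57
```

```text
tray_square_small 0.65 [296. 119.  73.  74.] [ 458.  -168.6] -32.7 0.988
t 13.78 pos [ 440.4 -238.   154.8] yaw 56.9 rp [-3.142 -0.   ] gap 35.9 q6 0.01
461,-169,155,57 -> [ 69.1 -20.4  -0.2  -0.1]
```

View pics/w3.png

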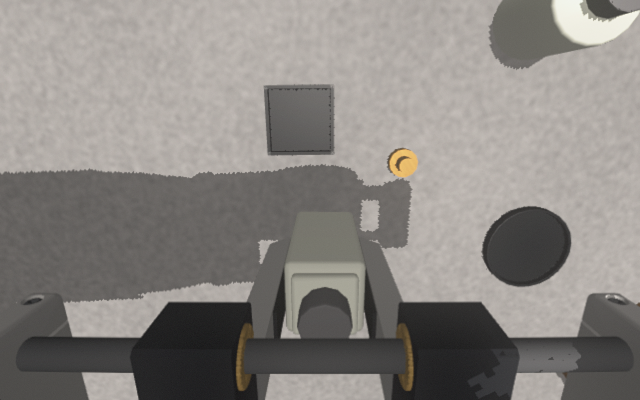

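The tray is at (299,119), square to the tool. Moving over it and lowering.

Emit:
{"method": "arm_command", "body": {"steps": [[0, 20, -6, 0, 0], [0, 45, -14, 0, -0.3], [0, 62, -20, 0, -0.3], [0, 68, -22, 0, -0.3], [0, 68, -22, 0, -0.3], [0, 68, -22, 30, -0.3], [0, 68, -22, 60, -0.3], [0, 68, -22, 85, -0.3], [0, 68, -22, 97, -0.3], [0, 68, -22, 101, -0.3], [0, 68, -22, 102.5, -0.3], [0, 68, -22, 103.4, -0.3], [0, 68, -22, 104, -0.3], [0, 68, -22, 104.3, -0.3], [0, 68, -22, 104.3, -0.3]]}}

```text
clock: 15.65
eef_pos: [458.9, -169.8, 50.7]
eef_rot: [3.141, -0.0, 0.997]
wrist_force: [-0.6, 0.9, 0.7]
finger_gap: 35.7
finger_force: 15.0
```

Emit:
{"method": "arm_command", "body": {"steps": [[0, 0, 0, 0.3, 0], [0, 0, 0, 0.3, 0], [0.5, 0, 0, 0.3, 0], [0.65, 0, 0, 0.3, 0], [0.65, 0, 0, 0.3, 0], [0.65, 0, 0, 0.3, 0], [0.65, 0, 0, -20, 0], [0.65, 0, 0, -60, 0], [1, 0, 0, -110, 0], [1, 0, 0, -110, 0]]}}

```text
clock: 16.9
eef_pos: [460.2, -170.3, 163.8]
eef_rot: [3.135, -0.001, 0.997]
wrist_force: [0.5, -0.0, 0.5]
finger_gap: 77.5
finger_force: 0.0
```

```bash
python3 go.py 667,-206,162,57
```

```text
t 16.9 pos [ 460.2 -170.3  163.8] yaw 57.1 rp [ 3.135e+00 -1.000e-03] gap 77.5 q6 0.14
667,-206,162,57 -> [8.220e+01 1.931e+02 1.800e+00 1.000e-01]
```

Emit:
{"method": "arm_command", "body": {"steps": [[1, 16, 40, 0, 0], [1, 32, 78, 0, 0], [1, 48, 117, 0, 0], [1, 66, 157, 0, 0], [1, 82, 194, -1, 0], [1, 82, 194, -1, 0], [1, 82, 194, -1, 0]]}}

```text
clock: 17.77
eef_pos: [665.5, -205.9, 160.2]
eef_rot: [-3.14, 0.0, 0.997]
wrist_force: [0.4, -0.6, 0.6]
finger_gap: 94.1
finger_force: 0.0
```

```bash
python3 w.py round_large; python3 m.py round_large tray_round_large; python3 go.py 667,-206,48,57
```

```text
round_large 0.68 [325. 209.  75.  89.] [ 664.4 -206.5] 5.6 0.979
round_large 0.71 [264. 267.  17.  28.] [ 666.1 -207.5] deg 13.2 iou 0.728 | [ 666.1 -207.5] deg 13.2 iou 0.728 | 
tray_round_large 0.87 [469. 178.  32.  36.] tray_round_large 0.63 [262. 268.  20.  32.] [ 580.5 -392.2] deg 4.0 iou 0.479 | [ 580.5 -392.2] deg 4.0 iou 0.957 | [ 652.1 -204.6] deg 4.0 iou 0.679 | 
t 18.18 pos [ 666.1 -206.1  161.9] yaw 57.1 rp [ 3.141 -0.   ] gap 94.2 q6 0.22
667,-206,48,57 -> [6.000e-01 7.000e-01 1.139e+02 1.000e-01]
```

Emit:
{"method": "arm_command", "body": {"steps": [[1, -0.5, 0, 38, 0], [1, -0.5, 0, 76, 0], [1, -0.5, 0, 113.5, 0], [1, -0.5, 0, 113.5, 0], [0, -0.5, 0, 113.5, 0], [0, -0.5, 0, 113.5, 0], [0, -0.5, 0, 113.5, 0], [0, -0.5, 0, 113.5, 0], [0, -0.5, 0, 113.5, 0], [0, -0.5, 0, 113.5, 0]], "force": 25}}

```text
clock: 19.42
eef_pos: [666.2, -206.5, 48.8]
eef_rot: [3.141, -0.0, 0.997]
wrist_force: [-2.8, 1.3, 7.4]
finger_gap: 59.6
finger_force: 25.0
```

```bash
python3 go.py 580.5,-393,155,57
```

```text
t 19.43 pos [ 666.2 -206.5   48.8] yaw 57.1 rp [ 3.141 -0.   ] gap 59.6 q6 0.22
580.5,-393,155,57 -> [-2.031e+02  2.920e+01 -1.062e+02  1.000e-01]
```

Emit:
{"method": "arm_command", "body": {"steps": [[0, 0, 0, -30, 0], [0, 0, 0, -70, 0], [0, 0, 0, -106, 0], [0, -15, 2, -106, 0], [0, -40, 4, -106, 0], [0, -75, 8, -106, 0], [0, -110, 12, -106, 0], [0, -145, 16, -106, 0], [0, -180, 20, -106, 0], [0, -215, 24, -106, 0], [0, -245, 27, -106, 0], [0, -270, 29, -106, 0], [0, -283, 29, -106, 0], [0, -283, 29, -106, 0], [0, -283, 29, -106, 0]]}}

```text
clock: 21.3
eef_pos: [537.4, -459.2, 154.0]
eef_rot: [-3.141, -0.0, 0.998]
wrist_force: [-0.1, -0.2, -2.9]
finger_gap: 59.7
finger_force: 25.0
```

```bash
python3 w.py tray_round_large w4;  python3 go.py 580.5,-393,52.8,57
```

```text
tray_round_large 0.87 [325. 107.  98. 100.] [ 578.1 -393.7] 9.0 0.984
t 21.4 pos [ 537.5 -459.1  154.1] yaw 57.2 rp [ 3.142 -0.   ] gap 59.6 q6 -0.19
580.5,-393,52.8,57 -> [ 78.9   0.4 101.3   0.2]
```

View pics/w4.png

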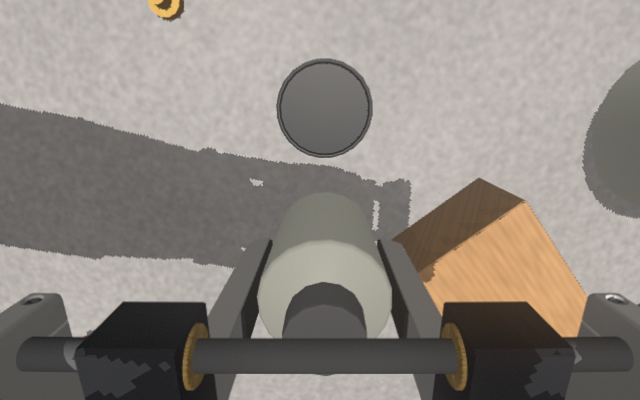

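The tray is at (325,107) and the wooden block lies to the right of the gripper. I move over the tray first, then turn the gripper away from the block and lower.

Emit:
{"method": "arm_command", "body": {"steps": [[0, 20, 0, 0, 0], [0, 45, 0, 0, 0], [0, 66, -1, 0, -5], [0, 78, -1, 0, -12], [0, 78, -1, 0, -20], [0, 78, -1, 0, -27], [0, 78, -1, 0, -32], [0, 78, -1, 0, -32], [0, 78, -1, 30, -32], [0, 78, -1, 60, -32], [0, 78, -1, 84, -32], [0, 78, -1, 95, -32], [0, 78, -1, 98.5, -32], [0, 78, -1, 100, -32], [0, 78, -1, 101, -32], [0, 78, -1, 101.5, -32], [0, 78, -1, 101.5, -32]]}}

```text
clock: 23.52
eef_pos: [578.4, -394.0, 52.8]
eef_rot: [3.141, 0.0, 1.556]
wrist_force: [-0.1, -0.3, -2.4]
finger_gap: 59.8
finger_force: 25.0
```

Emit:
{"method": "arm_command", "body": {"steps": [[0, 0, 0, 0.4, 0], [0, 0, 0, 0.8, 0], [0, 0, 0, 1.1, 0], [0, 0, 0, 1.1, 0]]}}

```text
clock: 24.02
eef_pos: [578.4, -394.0, 52.8]
eef_rot: [3.141, 0.0, 1.556]
wrist_force: [-4.5, 3.3, 10.2]
finger_gap: 59.7
finger_force: 25.0
```

In contact (10 N). Release.

Emit:
{"method": "arm_command", "body": {"steps": [[0.75, 0, 0, 0, 0], [0.9, 0, 0, 0, 0], [0.9, 0, 0, 0, 0], [0.9, 0, 0, 0, 0], [0.9, 0, 0, -20, 0], [0.9, 0, 0, -60, 0], [1, 0, 0, -110, 0], [1, 0, 0, -110, 0], [1, 0, 0, -110, 0]]}}

```text
clock: 25.15
eef_pos: [578.2, -393.8, 161.7]
eef_rot: [3.142, 0.0, 1.556]
wrist_force: [-0.1, -0.7, -0.6]
finger_gap: 93.9
finger_force: 0.0
```

```bash
python3 m.py round_large; python3 go.py 571,376.5,164,120 
```

```text
round_large 0.79 [472. 177.  24.  29.] round_large 0.84 [189. 258.  20.  35.] [ 579.8 -393.5] deg 7.8 iou 0.721 | [ 579.4 -390.4] deg 4.2 iou 0.694 | [ 579.8 -393.9] deg 23.0 iou 0.761 | 
t 25.35 pos [ 578.  -393.7  160.4] yaw 89.1 rp [-3.14e+00 -1.00e-03] gap 93.9 q6 -0.64
571,376.5,164,120 -> [770.  -18.6  -3.6 -30.9]
```

Emit:
{"method": "arm_command", "body": {"steps": [[1, 40, -1, 0, 0], [1, 100, -2, 0, 0], [1, 160, -4, 0, 0], [1, 220, -5, 0, 0], [1, 280, -7, 0, 0], [1, 340, -8, 0, 0], [1, 400, -10, 0, 0], [1, 460, -11, 0, 0], [1, 520, -13, 0, 0], [1, 580, -14, 0, 0], [1, 640, -16, 0, 0], [1, 700, -17, 0, 0], [1, 745, -18, 0, 0], [1, 770, -18.6, 0, 0], [1, 770, -18.6, 0, 0], [1, 770, -18.6, 0, 0]]}}

```text
clock: 27.35
eef_pos: [571.3, 375.4, 161.0]
eef_rot: [-3.141, 0.001, 1.555]
wrist_force: [0.3, -0.5, 0.4]
finger_gap: 93.8
finger_force: 0.0
```

```bash
python3 w.py round_small w5; python3 go.py 571,376.5,47,89.1
```

```text
round_small 0.87 [323. 205.  47.  66.] [568.6 377.2] -2.2 0.961
t 27.45 pos [571.5 375.2 161.5] yaw 89.1 rp [-3.141  0.   ] gap 93.9 q6 0.54
571,376.5,47,89.1 -> [  1.3  -0.5 114.5  -0. ]
```

View pics/w5.png

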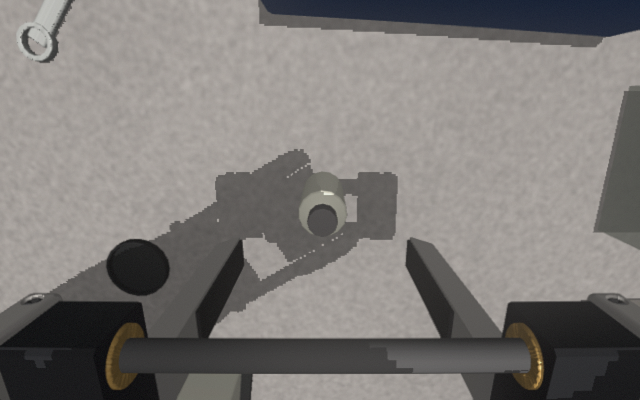

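The bottle is centred at (323,205) with the fingers clear, and the tray is at (138,267). Grasping.

Emit:
{"method": "arm_command", "body": {"steps": [[1, 1.5, -1.5, 38, 0], [1, 1.5, -1.5, 76, 0], [1, 1.5, -1.5, 114, 0], [1, 1.5, -1.5, 114, 0], [0, 1.5, -1.5, 114, 0], [0, 1.5, -1.5, 114, 0], [0, 1.5, -1.5, 114, 0], [0, 1.5, -1.5, 114, 0], [0, 1.5, -1.5, 114, 0], [0, 1.5, -1.5, 114, 0], [0, 1.5, -1.5, 114, 0], [0, 1.5, -1.5, 114, 0]], "force": 15}}

```text
clock: 28.95
eef_pos: [569.7, 377.8, 47.4]
eef_rot: [-3.141, -0.0, 1.556]
wrist_force: [-0.6, 0.5, 0.4]
finger_gap: 38.1
finger_force: 15.0
```

```bash
python3 go.py 378,222,157,89.1
```

```text
t 28.95 pos [569.7 377.8  47.4] yaw 89.1 rp [-3.141 -0.   ] gap 38.1 q6 0.55
378,222,157,89.1 -> [-158.7 -189.4 -109.6    0. ]
```

Emit:
{"method": "arm_command", "body": {"steps": [[0, 0, 0, -30, 0], [0, 0, 0, -70, 0], [0, 0, 0, -110, 0], [0, -8, -10, -110, 0], [0, -25, -30, -110, 0], [0, -48, -57, -110, 0], [0, -71, -85, -110, 0], [0, -94, -112, -110, 0], [0, -117, -140, -110, 0], [0, -138, -165, -110, 0], [0, -152, -181, -110, 0], [0, -159, -189, -110, 0], [0, -159, -189, -110, 0], [0, -159, -189, -110, 0]]}}

```text
clock: 30.7
eef_pos: [378.9, 222.0, 157.5]
eef_rot: [3.141, -0.0, 1.556]
wrist_force: [-0.2, 0.4, -1.0]
finger_gap: 37.7
finger_force: 15.0
```

```bash
python3 w.py tray_round_small;  python3 go.py 378,298,51.4,89.1
```

```text
tray_round_small 0.95 [318. 110.  69.  72.] [375.2 298.3] 4.3 0.978
t 30.8 pos [378.7 221.9 157.3] yaw 89.2 rp [-3.141  0.   ] gap 37.8 q6 0.46
378,298,51.4,89.1 -> [ 7.600e+01 -1.900e+00  1.059e+02  1.000e-01]
```

Emit:
{"method": "arm_command", "body": {"steps": [[0, 20, -1, 0, 0], [0, 45, -2, 0, 0], [0, 68, -3, 0, 0], [0, 76, -3, 0, 0], [0, 76, -3, 0, 0], [0, 76, -3, 30, 0], [0, 76, -3, 60, 0], [0, 76, -3, 86, 0], [0, 76, -3, 98, 0], [0, 76, -3, 102.5, 0], [0, 76, -3, 104, 0], [0, 76, -3, 105, 0], [0, 76, -3, 105.7, 0], [0, 76, -3, 106, 0], [0, 76, -3, 106, 0]]}}

```text
clock: 32.67
eef_pos: [376.5, 297.7, 51.5]
eef_rot: [3.141, -0.0, 1.556]
wrist_force: [0.6, 0.9, -1.2]
finger_gap: 37.8
finger_force: 15.0
```

Emit:
{"method": "arm_command", "body": {"steps": [[0, 0, 0, 0.3, 0], [0, 0, 0, 0.6, 0], [0, 0, 0, 0.8, 0], [0, 0, 0, 0.8, 0]]}}

```text
clock: 33.17
eef_pos: [376.6, 297.8, 51.3]
eef_rot: [3.141, -0.0, 1.556]
wrist_force: [-3.7, -3.0, 10.6]
finger_gap: 37.8
finger_force: 15.0
```

In contact. Release, retreat up, then back away to check.

Emit:
{"method": "arm_command", "body": {"steps": [[0.5, 0, 0, 0, 0], [0.7, 0, 0, 0, 0], [0.7, 0, 0, 0, 0], [0.7, 0, 0, 0, 0], [0.7, 0, 0, -20, 0], [0.7, 0, 0, -60, 0], [1, 0, 0, -110, 0], [1, 0, 0, -150, 0], [1, 40, 20, -180, 0], [1, 95, 20, -180, 0], [1, 150, 20, -180, 0], [1, 150, 20, -180, 0], [1, 150, 20, -180, 0]]}}

```text
clock: 34.8
eef_pos: [398.7, 447.0, 230.3]
eef_rot: [-3.141, 0.001, 1.556]
wrist_force: [-0.5, -0.0, 0.1]
finger_gap: 93.7
finger_force: 0.0
```

```bash
python3 m.py round_large round_small square_large square_small; python3 - <<'E'
from h import *
a=imaging.camera("top")["img"][100:330,100:560]; b=imaging.camera("scene")["img"][120:310,150:490]
a=cv2.resize(a,(800,400)); cv2.imwrite("pics/e1.png",a[:,:,::-1]); b=cv2.resize(b,None,fx=2.35,fy=2.35,interpolation=2); cv2.imwrite("pics/e2.png",b[:,:,::-1])
E
```

```text
round_large 0.78 [474. 176.  36.  31.] round_large 0.9 [187. 255.  26.  35.] [ 578.9 -395.4] deg 10.4 iou 0.93 | [ 579.6 -394.9] deg 4.9 iou 0.942 | [ 577.6 -396.4] deg 3.9 iou 0.94 | 
round_small 0.65 [190. 267.  24.  18.] round_small 0.6 [398. 142.  15.  27.] [375.7 298.2] deg 0.5 iou 0.907 | [376.6 299.6] deg 2.0 iou 0.935 | [374.8 297.3] deg 3.5 iou 0.95 | 
square_large 0.85 [251. 236.  24.  25.] square_large 0.75 [361. 169.  23.  37.] [443.2 151.3] deg -7.8 iou 0.944 | [443.5 151.9] deg -7.9 iou 0.959 | [442.9 150.2] deg -9.7 iou 0.951 | 
square_small 0.78 [385. 227.  21.  23.] square_small 0.79 [258. 201.  15.  29.] [ 458.3 -169.1] deg -31.5 iou 0.831 | [ 458.5 -168.1] deg -33.7 iou 0.884 | [ 461.7 -172.6] deg -12.1 iou 0.865 |
```

View pics/e1.png

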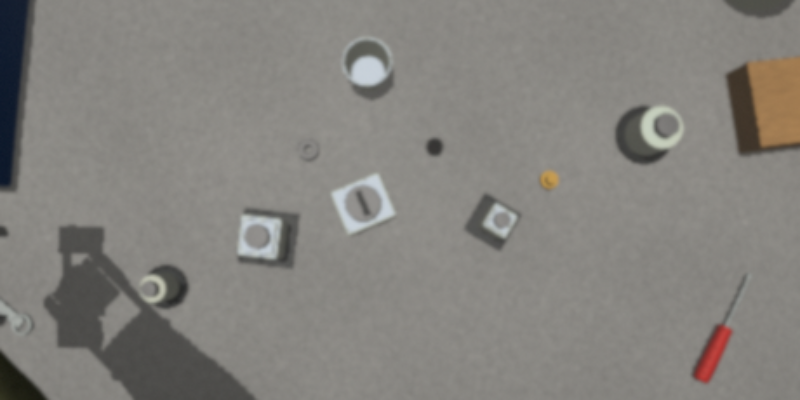

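View pics/e2.png

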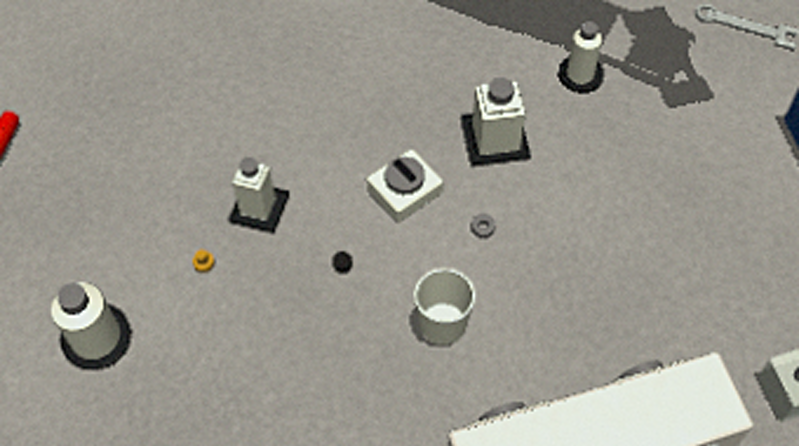

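In both views all four bottles stand upright and centred in their trays: top crop (662,128), (500,220), (260,238) and (155,290). The beaker and pump head have not moved. Handing in.

```bash
python3 -c "
from cell import job
print(job.sign_off())"
```

```text
the job is handed in; nothing more can be done
None
```

The job is handed in: all four bottles stand upright in their matching trays, set down under contact rather than dropped, with the beaker and pump head left where they were, after about 35 s of robot time.

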